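# Weigh the lopsided gift carton

### The job

One of the two identical long brown cartons has its gift packed at one end and the other is empty: find out which by lifting them a little by the middle and putting them back down. Then take the full one again at its balance point, lift it so that it hangs level, and lay it gently on the little plate of the scale so that it rests there level by itself, touching only the plate. Leave the empty carton lying flat on the table, drop nothing, and leave the other things where they are.

Things in the scene. Friction and masses are not known exactly. Their poses are not given: they have to be found in the camera images.
- carton_a: closed brown cardboard carton, pale strip along its top, 270 long (own x) x 56 wide x 56 high, stiff flat sides, lying on the table. Origin: centre of its underside. One of two look-alikes: one, drawn anew each time, is full (310 to 810 g, balance point 60 to 95 mm from its middle towards either end), the other empty (125 g, balances at its middle).
- carton_b: closed brown cardboard carton, pale strip along its top, 270 long (own x) x 56 wide x 56 high, stiff flat sides, lying on the table. Origin: centre of its underside. The other look-alike of carton_a: it may be the full or the empty one, and nothing outside shows which, nor which end is heavy.
- scale: small parcel scale, fixed to the table: black housing 96 x 96 x 44 high with a dial on its -x side, and above it on a stem a square steel plate. Origin: centre of the housing's underside on the table; x and y along its sides.
- plate_top (a point): centre of the upper face of the scale's square plate, 70 x 70 and 6 thick, level, sides along the scale's x and y; 75 above the table when unloaded. What lies on it stays only if its balance point is over the plate.
- plate (a joint): how far the plate has sunk, m: 0 when empty, about 0.001 for each newton laid on it (stops at 0.011).
- tape_roll: ring of clear adhesive tape lying flat, 72 across, 24 high; not to be moved. Origin: centre of its underside.
- marker: black marker pen lying down, 120 x 16; not to be moved. Origin: centre of its underside, x along it.
- tag_box: small pale box of gift tags, 60 x 45 x 22 high; not to be moved. Origin: centre of its underside.
- dispenser: black desk tape dispenser, 130 x 50 x 68 high; not to be moved. Origin: centre of its underside, x along it.
Not all that is in view belongs to the job. Leave any purple look-alike of the scale alone.

How it is judged (in metres and radians):
On the way, in this order (a step that is already met when the one before it is completed fails the run):
1. a carton is try-lifted, gripped within 35 mm of its middle (((height (world z) of carton_a above 0.008 m and contact force between the fingers and carton_a above 1 N and x of the grasp point in the frame of carton_a between -0.035 and 0.035 m) or (height (world z) of carton_b above 0.008 m and contact force between the fingers and carton_b above 1 N and x of the grasp point in the frame of carton_b between -0.035 and 0.035 m))), for 0.2 s.
2. a carton is held up above the height of the scale's plate (underside 85 mm or more over the table), level within 7 degrees, gripped more than 35 mm from its middle, near its balance point (((height (world z) of carton_a above 0.085 m and contact force between the fingers and carton_a above 1 N and angle between carton_a's own z axis and vertical below 0.12 rad and (x of the grasp point in the frame of carton_a above 0.035 m or x of the grasp point in the frame of carton_a below -0.035 m)) or (height (world z) of carton_b above 0.085 m and contact force between the fingers and carton_b above 1 N and angle between carton_b's own z axis and vertical below 0.12 rad and (x of the grasp point in the frame of carton_b above 0.035 m or x of the grasp point in the frame of carton_b below -0.035 m)))), for 0.2 s.
At the end, for the whole second after the job is handed in: The full carton rests at peace on the scale's plate, level within 4.5 degrees, the plate sunk by more than 2.2 mm under its weight, not leaning on the other carton; the other carton lies flat on the table; both are still (value of joint plate above 0.0022 m and velocity of joint plate below 0.01 m/s and ((height (world z) of carton_a between 0.058 and 0.08 m and angle between carton_a's own z axis and vertical below 0.08 rad and horizontal distance between carton_a and plate_top below 0.14 m and linear speed of each of carton_a, carton_b below 0.02 m/s and contact force between carton_a and scale above 2 N and contact force between carton_a and carton_b below 0.1 N and height (world z) of carton_b below 0.008 m and angle between carton_b's own z axis and vertical below 0.1 rad) or (height (world z) of carton_b between 0.058 and 0.08 m and angle between carton_b's own z axis and vertical below 0.08 rad and horizontal distance between carton_b and plate_top below 0.14 m and linear speed of each of carton_b, carton_a below 0.02 m/s and contact force between carton_b and scale above 2 N and contact force between carton_b and carton_a below 0.1 N and height (world z) of carton_a below 0.008 m and angle between carton_a's own z axis and vertical below 0.1 rad))); the robot touches nothing.
It fails at once if a carton is dropped or falls (it moves faster than 0.45 m/s while no finger touches it) ((contact force between the fingers and carton_a below 0.05 N and linear speed of carton_a above 0.45 m/s) or (contact force between the fingers and carton_b below 0.05 N and linear speed of carton_b above 0.45 m/s)).
It fails at once if one of the other loose things on the table is moved by more than 30 mm (distance of any of tape_roll, marker, tag_box, dispenser from where it was at the start of the episode above 0.03 m).
It also fails if it takes over 72 s, if anything falls off the work surface, if the arm or the gripper's body presses on something with over 40 N, if the wrist force passes 120 N, or if a joint passes its speed limit or range.

### The arm

A 6-joint arm with a two-finger parallel gripper is mounted at the origin on the work surface. World frame = base frame: x ahead of the robot, y to its left, z up, the work surface at z = 0. Lengths are in mm, angles in rad, forces in N, time in s.
With the tool pointing down it reaches from about 400 to 925 mm from the base axis. Payload 12.5 kg.
Tool frame: the origin (TCP) lies midway between the tips of the shut fingers; the grasp point (between the pads) lies 19 mm behind it (env.grip_depth is the distance from the TCP to the grasp point, in mm); z points along the fingers, y is the line along which they close (so a half turn about z gives the same grasp; the last joint's range is limited). The gripper opens to 95 mm and grips with 3 to 60 N. Pads are 20 mm wide; open, the fingers measure 119 mm over their backs; the gripper's body (75 mm by 180 mm) begins 59 mm behind the grasp point.
Start: joints at [1.142, 0.491, 1.559, -0, 1.092, -0.106], TCP at [198.248, 592.743, 214.661] pointing down, gripper open.
Joint ranges: [-3.1, 3.1], [-0.84, 2.19], [0.05, 2.79], [-1.13, 4.28], [0.06, 2.93], [-2.69, 2.69]. Speed limits (rad/s): [2.22, 2.22, 2.79, 3.14, 3.14, 3.14].

### API

Orientations are given as [roll, pitch, yaw] about the fixed x, y, z axes, in that order (R = Rz(yaw) Ry(pitch) Rx(roll)).
In Python, from cell import monitor, viewer, order, env gives the robot as it stands.
- The arm moves only by the tool move_arm, never from a script. Its argument "moves" is one flat list of numbers, 4 for each row, row after row: the shift along the tool's x, y, z normalised to -1 to 1, where 1 is 0.15 m, then the turn about the tool's z normalised to -1 to 1, where 1 is pi/2 rad. A call has 1 to 10 rows; each row shifts and turns the commanded pose from where the row before left it, along the tool's axes as they then stand; what a row does not reach is not made up. A row lasts 1/8 s, in which the tool goes at most 62.5 mm and 10.7 degrees, less where a joint would pass 70% of its speed; a pose out of reach is approached as far as the arm can. A call with a number of a shift or a turn outside -1 to 1 is refused whole. A call with a gripper value outside its range is refused whole. "claw" is the finger opening in mm, from 0 to 95.1, set as the call begins (left out, the last holds). The fingers move at their own pace and stop on an object; the grip force is fixed at half the most. Time passes only in rows, so rows that do not move let the fingers close. It gives the time, the measured TCP pose, the force, the opening and the grip force at its end, in the units of the state.
- monitor.state(): the state, without advancing time (a new reading comes with each control period).
- viewer.read_camera(name): name is "side" or "top" or "wrist"; returns the picture (480x640x3 uint8, red, green, blue); there is no depth.
- viewer.camera_info(name): a dict with "K" (3x3 intrinsics, pixels), "camera_from_world" (4x4, takes a point from world to camera coordinates). Camera axes: x right, y down, z forward; pixel columns grow to the right and rows downward; lengths in mm; the calibration is good to about 2 mm. A picture is of the moment at which its call begins: read the wrist's pose just before it. camera_info takes no time and is no camera call; for the wrist camera it gives the pose at the moment of the call.
- order.job_done(): hands the job in; it is judged then, once.
The state is a dict: "t": time; "joints": joint angles; "qvel": joint speeds; "tau": joint torques, N m; "eef_pos": TCP position; "tcp_rot": TCP orientation; "ft_force": force on the tool from outside, world axes, zero at the start; "moment": the same for the moment, N m; "opening": opening from 0.0 (shut) to 1.0 (fully open); "grip_force": force on a finger pad.
Only numpy, scipy, OpenCV 4.12 (cv2) and the standard library are available. Lean on these libraries where they do the work, as an engineer would, in place of code of your own. Each camera call takes 0.05 s, during which the arm holds its last target. There are 200 camera calls.

## Working session

There is one attempt and no reset: what is moved stays moved. The work goes in short steps, Python scripts to look and compute and a tool call to move; the robot and the scene stay as the last step left them, time stands still between calls to the robot, and variables do not carry over. Pictures are saved under pics/ and viewed, at most 10 in all, crops included, and the job is handed in when it is done.

Besides the shell and the picture viewer there is one more tool, called as name(argument=value, ...) on one line, values as JSON. move_arm: Moves the arm, as the interface text tells. Scaled input: -1 to 1 covers 0.15 m each way for a shift and pi/2 rad each way for a turn. Its arguments: {"type":"object","properties":{"moves":{"type":"array"},"claw":{"type":"number"}},"required":["moves"]}

```bash
mkdir -p pics; ls; python3 - <<'E'
from cell import monitor, viewer, order, env
import cv2
s=monitor.state(); print(s['t'],s['eef_pos'],s['tcp_rot'],s['ft_force'],env.grip_depth)
for n in('top','side'):
    cv2.imwrite(f'pics/{n}0.png',viewer.read_camera(n)[:,:,::-1])
    i=viewer.camera_info(n); print(n,i['K'],i['camera_from_world'])
E
```

```text
pics
0.0 [198.1145164  592.49604061 214.05973588] [-3.14046387e+00 -1.04255561e-04  2.81881024e+00] [-1.01012913 -0.71637561  0.91573616] 18.8
top [[522.33646412   0.         319.81299252]
 [  0.         522.33646412 238.68503521]
 [  0.           0.           1.        ]] [[ 1.83450005e-02 -9.99812066e-01  6.26847392e-03  2.39314107e+01]
 [-9.80267480e-01 -1.92198733e-02 -1.96739077e-01  6.30003688e+02]
 [ 1.96822583e-01 -2.53560265e-03 -9.80435843e-01  1.45654080e+03]
 [ 0.00000000e+00  0.00000000e+00  0.00000000e+00  1.00000000e+00]]
side [[469.18417819   0.         320.89339022]
 [  0.         469.18417819 241.01401151]
 [  0.           0.           1.        ]] [[ 9.49894085e-01 -3.12499147e-01 -6.74617844e-03 -5.91804873e+02]
 [-2.23671053e-01 -6.64493151e-01 -7.13035842e-01  2.14677084e+02]
 [ 2.18340303e-01  6.78817453e-01 -7.01095127e-01  1.01048104e+03]
 [ 0.00000000e+00  0.00000000e+00  0.00000000e+00  1.00000000e+00]]
```

View pics/top0.png

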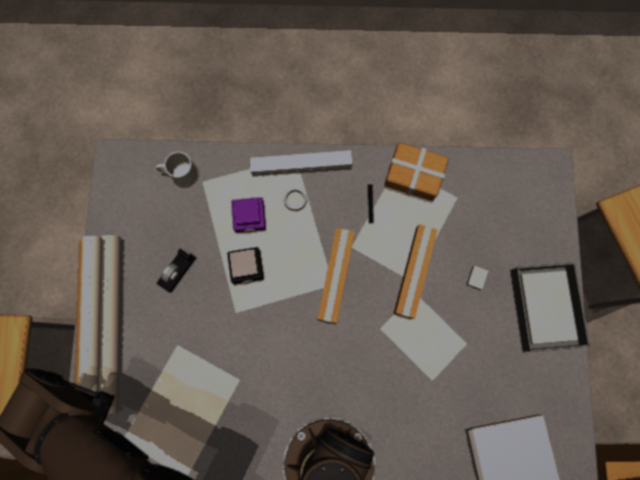

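View pics/side0.png

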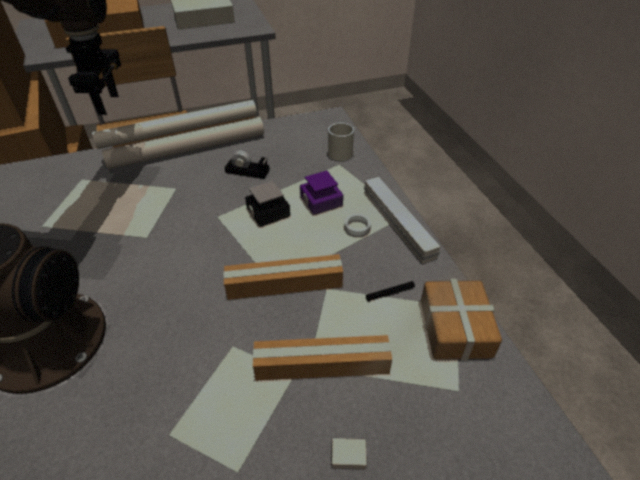

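The top view shows carton L from (344,230) to (328,322) and carton R from (427,226) to (407,317). The real scale's plate is at about (244,264), and the purple look-alike is at (248,213). I'll enlarge this area to read the corners.

```bash
python3 - <<'E'
import cv2
im=cv2.imread('pics/top0.png')[215:335,220:445]
cv2.imwrite('pics/crop0.png',cv2.resize(im,None,fx=3.5,fy=3.5,interpolation=cv2.INTER_CUBIC))
E
```

```text
(no output)
```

View pics/crop0.png

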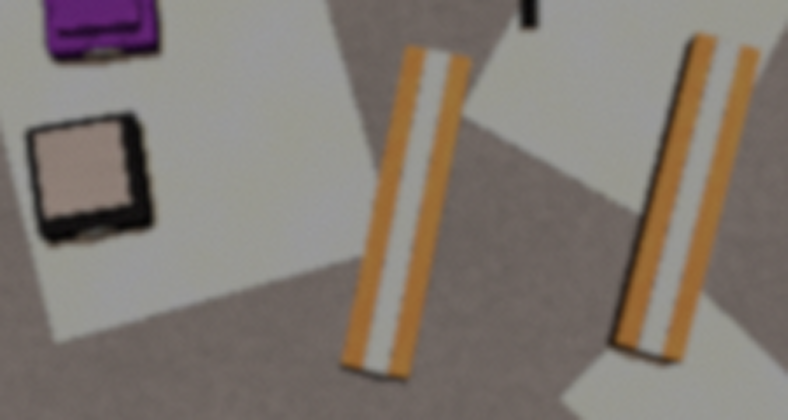

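The enlarged crop shows all the top corners clearly. Next I'll back-project them.

```bash
cat > h.py <<'E'
import numpy as np
from cell import monitor, viewer, order, env
def ray(name,uv,z,info=None):
    i=info or viewer.camera_info(name); K=np.array(i['K']);T=np.array(i['camera_from_world'])
    R,t=T[:3,:3],T[:3,3]; c=-R.T@t; out=[]
    for u,v in uv:
        d=R.T@np.linalg.solve(K,[u,v,1]); out.append((c+d*(z-c[2])/d[2])[:2])
    return np.array(out)
E
python3 - <<'E'
from h import *
f=lambda p:[(220+u/3.5-.36,215+v/3.5-.36) for u,v in p]
for n,p,z in(('L',[(406,45),(471,57),(342,364),(408,376)],56),('R',[(695,33),(759,48),(613,343),(681,360)],56),('plate',[(27,130),(126,121),(38,219),(134,209)],75)):
    q=ray('top',f(p),z); d=q[:2].mean(0)-q[2:].mean(0)
    print(n,q.round(0).tolist(),q.mean(0).round(1),np.linalg.norm(d),np.linalg.norm(q[0]-q[1]),'axis yaw',np.arctan2(d[1],d[0]))
s=monitor.state();print(s['t'],s['eef_pos'],s['tcp_rot'],s['joints'])
from scipy.spatial.transform import Rotation as Ro
print(Ro.from_euler('xyz',s['tcp_rot']).as_matrix().round(3))
E
```

```text
L [[665.0, -10.0], [656.0, -65.0], [400.0, 39.0], [391.0, -15.0]] [527.9 -12.7] 269.7637138202401 55.33214428479909 axis yaw -0.18281936373223834
R [[680.0, -253.0], [668.0, -306.0], [421.0, -181.0], [408.0, -236.0]] [ 544.3 -244.1] 269.5655799730323 54.81099327517797 axis yaw -0.2655589772088999
plate [[583.0, 300.0], [593.0, 219.0], [510.0, 287.0], [520.0, 210.0]] [551.6 254.2] 73.5809197934505 81.18233075221563 axis yaw 0.1526582333301673
0.1 [198.16691795 592.53938169 214.12869603] [-3.14063294e+00 -1.16353375e-04  2.81876013e+00] [ 1.14237613e+00  4.91498511e-01  1.55936518e+00  1.64068410e-05
  1.09169560e+00 -1.05595297e-01]
[[-0.948  0.317 -0.   ]
 [ 0.317  0.948 -0.001]
 [ 0.    -0.001 -1.   ]]
```

```bash
cat >> h.py <<'E'
from scipy.spatial.transform import Rotation as Ro
def to(x,y,z,yaw=None):
    """remaining shift in normalised tool units, and turn; tool-down"""
    s=monitor.state();p=np.array(s['eef_pos']);r=s['tcp_rot'];M=Ro.from_euler('xyz',r).as_matrix()
    t=0 if yaw is None else -((yaw-r[2]+np.pi)%(2*np.pi)-np.pi)/(np.pi/2)
    print('t',round(s['t'],2),'pos',p.round(1),'rot',np.round(r,3),'ft',np.round(s['ft_force'],2),'mom',np.round(s['moment'],3),'open',round(s['opening'],3),'grip',round(s['grip_force'],1))
    print('shift',(M.T@(np.array([x,y,z])-p)/150).round(3),'turn',round(t,3))
E
```

move_arm(moves=[-0.24,-0.223,0,0,-0.24,-0.223,0,0,-0.24,-0.223,0,0,-0.24,-0.223,0,0,-0.24,-0.223,0,0,-0.24,-0.223,0,0,-0.24,-0.223,0,0,-0.24,-0.223,0,0,-0.24,-0.223,0,0,-0.24,-0.223,0,0], claw=95)

```text
t: 1.35
eef_pos: [434.0, 159.8, 214.6]
tcp_rot: [3.142, -0.0, 2.819]
ft_force: [0.6, -0.5, 0.6]
opening: 0.999
grip_force: 0.0
```

move_arm(moves=[-0.24,-0.223,0,0,-0.24,-0.223,0,0,-0.24,-0.223,0,0,-0.24,-0.223,0,0,0,0,0,-0.09,0,0,0,0])

```text
t: 2.1
eef_pos: [527.5, -11.6, 214.2]
tcp_rot: [3.141, -0.001, 2.958]
ft_force: [0.2, 0.1, 0.6]
opening: 0.993
grip_force: 0.0
```

```bash
python3 - <<'E'
from h import *
to(528,-13,214,2.959)
import cv2
i=viewer.camera_info('wrist'); im=viewer.read_camera('wrist')
cv2.imwrite('pics/w1.png',im[:,:,::-1])
K=np.array(i['K']);T=np.array(i['camera_from_world'])
print(K.round(1).tolist(),(-T[:3,:3].T@T[:3,3]).round(1))
def proj(P): 
    c=T[:3,:3]@P+T[:3,3]; return (K@c/c[2])[:2].round(0)
a=-0.183;u=np.array([np.cos(a),np.sin(a),0]);v=np.array([-u[1],u[0],0])
for sx in(-135,0,135):
  for sy in(-28,28): print(sx,sy,proj(np.array([528,-12.7,56])+u*sx+v*sy))
E
```

```text
t 2.1 pos [527.5 -11.6 214.2] rot [ 3.141e+00 -1.000e-03  2.958e+00] ft [0.25 0.14 0.55] mom [-0.014  0.025  0.039] open 0.993 grip 0.0
shift [-0.005 -0.008  0.002] turn -0.0
[[354.0, 0.0, 318.9], [0.0, 354.0, 237.8], [0.0, 0.0, 1.0]] [452.6   1.4 383.6]
-135 -28 [286.  68.]
-135 28 [352.  68.]
0 -28 [290. 223.]
0 28 [348. 223.]
135 -28 [292. 348.]
135 28 [346. 348.]
```

View pics/w1.png

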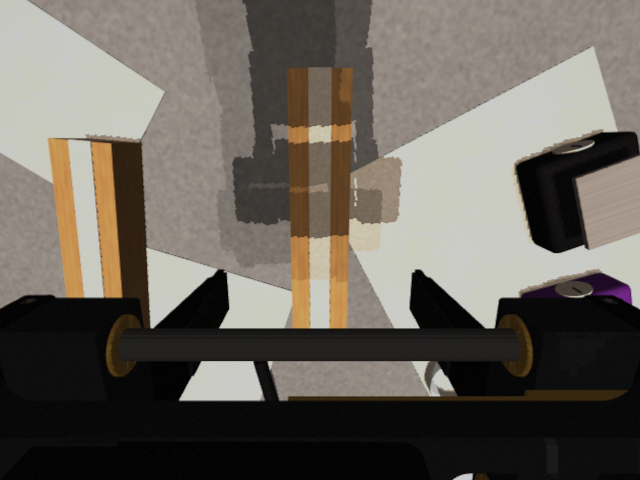

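The wrist view agrees with the prediction: carton L's near end is at (288–352, 68). I'll lower and grip.

move_arm(moves=[-0.005,-0.008,0.26,0,0,0,0.26,0,0,0,0.26,0,0,0,0.26,0,0,0,0.25,0,0,0,0,0,0,0,0,0])

```text
t: 3.02
eef_pos: [528.7, -12.2, 22.3]
tcp_rot: [3.141, 0.001, 2.96]
ft_force: [0.1, 0.1, -0.1]
opening: 0.999
grip_force: 0.0
```

move_arm(moves=[0,0,0,0,0,0,0,0,0,0,0,0,0,0,0,0,0,0,0,0,0,0,0,0], claw=45)

```text
t: 3.78
eef_pos: [528.3, -12.5, 21.3]
tcp_rot: [3.141, 0.0, 2.96]
ft_force: [-0.5, 1.2, 3.2]
opening: 0.591
grip_force: 30.0
```

```bash
python3 -c "
from h import *
to(528,-13,35)"
```

```text
t 3.77 pos [528.3 -12.5  21.3] rot [3.141 0.    2.96 ] ft [-0.52  1.17  3.24] mom [ 0.121  0.063 -0.025] open 0.591 grip 30.0
shift [ 0.001 -0.003 -0.092] turn 0
```

move_arm(moves=[0,0,-0.03,0,0,0,-0.03,0,0,0,-0.03,0,0,0,-0.03,0,0,0,0,0,0,0,0,0,0,0,0,0,0,0,0,0])

```text
t: 4.78
eef_pos: [528.1, -12.5, 39.0]
tcp_rot: [3.142, -0.0, 2.96]
ft_force: [-0.0, -0.6, -1.3]
opening: 0.585
grip_force: 30.0
```

```bash
python3 -c "
from h import *
to(528,-13,35)"
```

```text
t 4.78 pos [528.1 -12.5  39. ] rot [ 3.142 -0.     2.96 ] ft [-0.05 -0.62 -1.32] mom [ 0.002 -0.027 -0.017] open 0.585 grip 30.0
shift [ 0.    -0.003  0.027] turn 0
```

Carton L weighs about 1.3 N and shows no moment, so it's the empty one. I'll put it back and go to R.

move_arm(moves=[0,0,0.03,0,0,0,0.03,0,0,0,0.03,0,0,0,0.025,0,0,0,0,0,0,0,0,0])

```text
t: 5.52
eef_pos: [528.2, -12.5, 21.9]
tcp_rot: [3.141, 0.0, 2.96]
ft_force: [-1.0, -0.3, -1.6]
opening: 0.586
grip_force: 30.0
```

move_arm(moves=[0,0,0,0,0,0,0,0,0,0,0,0,0,0,0,0], claw=95)

```text
t: 6.02
eef_pos: [528.2, -12.5, 21.9]
tcp_rot: [3.142, 0.0, 2.96]
ft_force: [0.2, -0.1, 0.3]
opening: 0.951
grip_force: 0.0
```

move_arm(moves=[0,0,-0.2,0,0,0,-0.3,0,0,0,-0.3,0,-0.064,-0.25,0,0,-0.064,-0.25,0,0,-0.064,-0.25,0,0,-0.064,-0.25,0,0,-0.064,-0.25,0,0,-0.064,-0.25,0,0,0,0,0,0.0535])

```text
t: 7.28
eef_pos: [544.1, -246.7, 141.6]
tcp_rot: [-3.141, 0.0, 2.872]
ft_force: [-0.2, 0.1, -0.4]
opening: 1.0
grip_force: 0.0
```

```bash
python3 - <<'E'
from h import *
to(544.3,-244.1,22,2.876)
E
```

```text
t 7.28 pos [ 544.1 -246.7  141.6] rot [-3.141  0.     2.872] ft [-0.17  0.12 -0.37] mom [ 0.053  0.031 -0.069] open 1.0 grip 0.0
shift [0.004 0.017 0.797] turn -0.003
```

move_arm(moves=[0,0.01,0.2,0,0,0,0.2,0,0,0,0.2,0,0,0,0.18,0,0,0,0,0,0,0,0,0])

```text
t: 8.02
eef_pos: [545.0, -243.0, 25.7]
tcp_rot: [-3.141, 0.001, 2.876]
ft_force: [0.6, 0.3, 0.6]
opening: 0.999
grip_force: 0.0
```

move_arm(moves=[0,0,0,0,0,0,0,0,0,0,0,0,0,0,0,0,0,0,0,0,0,0,0,0], claw=45)

```text
t: 8.78
eef_pos: [544.7, -242.9, 25.0]
tcp_rot: [-3.142, 0.0, 2.876]
ft_force: [-0.8, -0.1, 2.9]
opening: 0.586
grip_force: 30.0
```

move_arm(moves=[0,0,-0.02,0,0,0,-0.02,0,0,0,-0.02,0,0,0,-0.02,0,0,0,-0.02,0,0,0,0,0,0,0,0,0,0,0,0,0])

```text
t: 9.78
eef_pos: [544.6, -242.8, 40.0]
tcp_rot: [3.142, 0.0, 2.876]
ft_force: [-2.1, 1.3, -2.5]
opening: 0.588
grip_force: 30.0
```

```bash
python3 - <<'E'
from h import *
to(544.3,-244.1,22,2.876)
import cv2
im=viewer.read_camera('side')[:,:,::-1]
to(0,0,0)
cv2.imwrite('pics/s2.png',cv2.resize(im[300:420,200:440],None,fx=3,fy=3,interpolation=cv2.INTER_CUBIC))
E
```

```text
t 9.78 pos [ 544.6 -242.8   40. ] rot [3.142 0.    2.876] ft [-2.09  1.32 -2.52] mom [0.151 0.367 0.022] open 0.588 grip 30.0
shift [-0.001 -0.009  0.12 ] turn 0.0
t 9.82 pos [ 544.6 -242.8   40. ] rot [ 3.141 -0.     2.876] ft [-1.58  1.07 -1.83] mom [0.17  0.321 0.049] open 0.588 grip 30.0
shift [3.928 0.609 0.267] turn 0
```

View pics/s2.png

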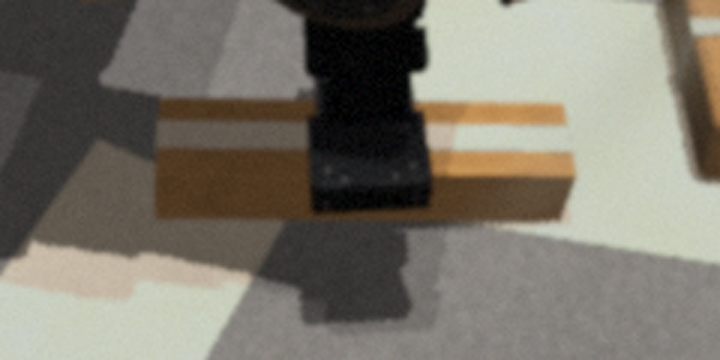

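The far (+x) end of R has sagged: in the crop the underside runs from (157,218) to (560,220), where it sloped the other way before. So R is full and heavy towards far. I'll put it down, slide the open fingers 75 mm towards that end and try again.

move_arm(moves=[0,0,0.02,0,0,0,0.02,0,0,0,0.02,0,0,0,0.02,0,0,0,0.017,0,0,0,0,0,0,0,0,0])

```text
t: 10.7
eef_pos: [544.1, -242.7, 25.4]
tcp_rot: [3.141, -0.001, 2.876]
ft_force: [-4.2, 1.4, 2.3]
opening: 0.588
grip_force: 30.0
```

move_arm(moves=[0,0,0,0,0,0,0,0,0,0,0,0,0,0,0,0,-0.125,0,0,0,-0.125,0,0,0,-0.125,0,0,0,-0.125,0,0,0,0,0,0,0], claw=95)

```text
t: 11.82
eef_pos: [617.6, -262.6, 25.1]
tcp_rot: [-3.142, 0.001, 2.876]
ft_force: [-0.8, 0.3, -0.2]
opening: 1.002
grip_force: 0.0
```

move_arm(moves=[0,0,0,0,0,0,0,0,0,0,0,0,0,0,0,0,0,0,0,0,0,0,0,0], claw=45)

```text
t: 12.58
eef_pos: [616.9, -262.5, 25.4]
tcp_rot: [3.141, -0.0, 2.876]
ft_force: [-1.6, -0.4, 1.3]
opening: 0.587
grip_force: 30.0
```

move_arm(moves=[0,0,-0.02,0,0,0,-0.02,0,0,0,-0.02,0,0,0,-0.02,0,0,0,-0.02,0,0,0,-0.02,0,0,0,0,0,0,0,0,0,0,0,0,0])

```text
t: 13.7
eef_pos: [616.9, -262.4, 43.2]
tcp_rot: [3.141, -0.0, 2.876]
ft_force: [-0.1, -0.3, -7.5]
opening: 0.589
grip_force: 30.0
```

```bash
python3 - <<'E'
from h import *
import cv2
L=[]
for k in range(4):
    im=viewer.read_camera('side'); s=monitor.state(); L.append([*s['ft_force'],*s['moment']])
print(np.mean(L,0).round(2),np.std(L,0).round(2)); to(0,0,0)
cv2.imwrite('pics/s3.png',cv2.resize(im[300:420,200:440,::-1],None,fx=3,fy=3,interpolation=cv2.INTER_CUBIC))
E
```

```text
[-0.4  -0.09 -7.79  0.02  0.11  0.02] [0.38 0.28 0.71 0.01 0.02 0.03]
t 13.9 pos [ 617.  -262.5   43.2] rot [ 3.141 -0.     2.876] ft [-0.52 -0.11 -6.68] mom [-0.002  0.135  0.01 ] open 0.585 grip 30.0
shift [4.428 0.609 0.289] turn 0
```

View pics/s3.png

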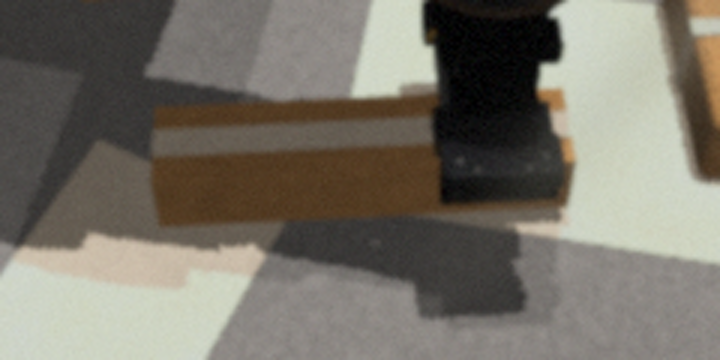

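It hangs free at about 7.8 N with roughly 0.1 N m left over, so the balance point is about 12 mm further out. I'll regrip there.

move_arm(moves=[0,0,0.03,0,0,0,0.03,0,0,0,0.03,0,0,0,0.03,0,0,0,0,0,0,0,0,0])

```text
t: 14.65
eef_pos: [617.0, -262.5, 25.3]
tcp_rot: [3.142, 0.0, 2.876]
ft_force: [-0.8, 0.2, -5.5]
opening: 0.587
grip_force: 30.0
```

move_arm(moves=[0,0,0,0,0,0,0,0,0,0,0,0,0,0,0,0,-0.08,0,0,0,0,0,0,0], claw=95)

```text
t: 15.4
eef_pos: [629.6, -265.9, 25.3]
tcp_rot: [-3.141, 0.001, 2.876]
ft_force: [-0.6, -0.1, 0.0]
opening: 1.0
grip_force: 0.0
```

```bash
python3 -c "
from h import *
to(0,0,0)"
```

```text
t 15.4 pos [ 629.6 -265.9   25.3] rot [-3.141e+00  1.000e-03  2.876e+00] ft [-0.65 -0.13  0.01] mom [0.029 0.017 0.072] open 1.0 grip 0.0
shift [4.515 0.61  0.164] turn 0
```

move_arm(moves=[0,0,0,0,0,0,0,0,0,0,0,0,0,0,0,0,0,0,0,0,0,0,0,0], claw=45)

```text
t: 16.15
eef_pos: [628.6, -265.6, 25.4]
tcp_rot: [3.141, 0.0, 2.876]
ft_force: [-1.0, 0.5, 0.3]
opening: 0.588
grip_force: 30.0
```

move_arm(moves=[0,0,-0.04,0,0,0,-0.08,0,0,0,-0.12,0,0,0,-0.16,0,0,0,-0.16,0,0,0,-0.16,0,0,0,-0.12,0,0,0,-0.08,0,0,0,0,0,0,0,0,0])

```text
t: 17.4
eef_pos: [628.2, -265.4, 162.4]
tcp_rot: [3.141, -0.001, 2.876]
ft_force: [-0.3, 0.3, -8.4]
opening: 0.59
grip_force: 30.0
```

```bash
python3 - <<'E'
from h import *
import cv2
L=[]
for k in range(6):
    im=viewer.read_camera('side'); s=monitor.state(); L.append([*s['ft_force'],*s['moment']])
print(np.mean(L,0).round(2),np.std(L,0).round(2)); to(551.6,254.2,158)
cv2.imwrite('pics/s4.png',im[60:,:,::-1])
q=ray('top',[(176,270),(164,287),(190,253),(248,213)],68);print(q.round())
E
```

```text
[-0.03 -0.18 -7.7   0.04  0.02  0.  ] [0.24 0.43 0.55 0.02 0.02 0.04]
t 17.7 pos [ 628.5 -265.6  162.9] rot [ 3.141e+00 -1.000e-03  2.876e+00] ft [ 0.29 -0.05 -7.95] mom [ 0.08   0.051 -0.001] open 0.585 grip 30.0
shift [1.404 3.209 0.034] turn 0
[[529. 445.]
 [480. 476.]
 [579. 409.]
 [701. 247.]]
```

View pics/s4.png

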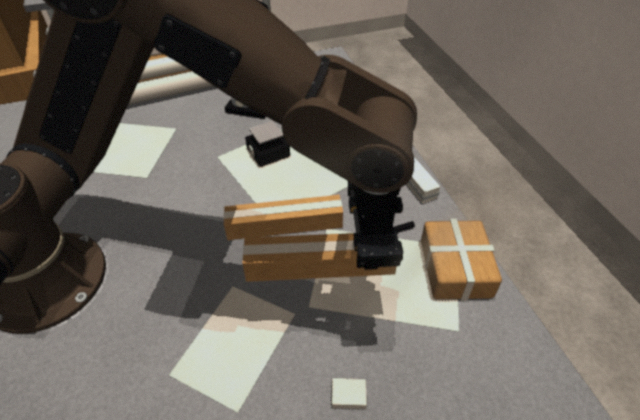

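It's balanced and level: the residual moment is about 0 and the underside is about 137 mm up. I can keep this yaw at the plate, because the short heavy end reaches x≈600 and the purple scale starts at about 650. Carrying it over now.

move_arm(moves=[0.028,0.064,0,0,0.056,0.128,0,0,0.084,0.193,0,0,0.097,0.2214,0,0,0.097,0.2214,0,0,0.097,0.2214,0,0,0.097,0.2214,0,0,0.097,0.2214,0,0,0.097,0.2214,0,0])

```text
t: 18.82
eef_pos: [586.5, 14.3, 163.7]
tcp_rot: [3.141, 0.0, 2.877]
ft_force: [0.7, 0.3, -8.0]
opening: 0.587
grip_force: 30.0
```

move_arm(moves=[0.097,0.2214,0,0,0.097,0.2214,0,0,0.097,0.2214,0,0,0.097,0.2214,0,0,0.097,0.2214,0,0,0.084,0.193,0,0,0.056,0.128,0,0,0.028,0.064,0,0,0,0,0,0,0,0,0,0])

```text
t: 20.08
eef_pos: [551.8, 252.8, 163.3]
tcp_rot: [-3.141, -0.0, 2.875]
ft_force: [-0.5, 0.2, -7.9]
opening: 0.589
grip_force: 30.0
```

```bash
python3 - <<'E'
from h import *
import cv2
L=[]
to(551.6,254.2,108)
for k in range(4):
    im=viewer.read_camera('side'); s=monitor.state(); L.append([*s['ft_force'],*s['moment']])
print(np.mean(L,0).round(2)); 
cv2.imwrite('pics/s5.png',cv2.resize(im[80:300,130:430,::-1],None,fx=2.5,fy=2.5,interpolation=cv2.INTER_CUBIC))
E
```

```text
t 20.07 pos [551.8 252.8 163.3] rot [-3.141 -0.     2.875] ft [-0.47  0.23 -7.85] mom [-0.029  0.017 -0.02 ] open 0.589 grip 30.0
shift [0.004 0.009 0.369] turn 0
[-0.19 -0.19 -7.46  0.02 -0.01 -0.02]
```

View pics/s5.png

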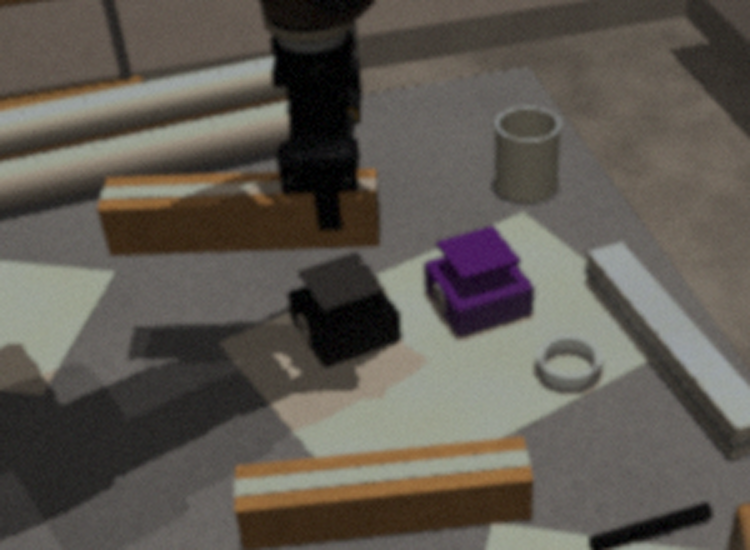

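The carton hangs level above the scale. I'll lower it gently until it touches.

move_arm(moves=[0.004,0.009,0.03,0,0,0,0.05,0,0,0,0.07,0,0,0,0.07,0,0,0,0.06,0,0,0,0.05,0,0,0,0.03,0,0,0,0.02,0,0,0,0,0,0,0,0,0])

```text
t: 21.52
eef_pos: [551.6, 255.0, 106.6]
tcp_rot: [3.141, 0.0, 2.876]
ft_force: [-0.1, -0.1, -7.8]
opening: 0.586
grip_force: 30.0
```

move_arm(moves=[0,0,0.01,0,0,0,0.01,0,0,0,0.01,0,0,0,0.01,0,0,0,0.01,0,0,0,0.01,0,0,0,0,0,0,0,0,0])

```text
t: 22.52
eef_pos: [551.4, 255.0, 97.5]
tcp_rot: [3.141, 0.0, 2.876]
ft_force: [-0.4, -0.5, -5.0]
opening: 0.588
grip_force: 30.0
```

move_arm(moves=[0,0,0.01,0,0,0,0.01,0,0,0,0.01,0,0,0,0.003,0,0,0,0,0,0,0,0,0])

```text
t: 23.28
eef_pos: [551.5, 255.0, 92.5]
tcp_rot: [3.141, 0.0, 2.876]
ft_force: [-2.6, -0.8, 0.5]
opening: 0.59
grip_force: 30.0
```

```bash
python3 - <<'E'
from h import *
L=[]
for k in range(5):
    viewer.read_camera('side'); s=monitor.state(); L.append([*s['ft_force'],*s['moment']])
print(np.mean(L,0).round(2)); to(551.6,254.2,97)
E
```

```text
[-2.19 -1.37  0.14 -0.22  0.42  0.01]
t 23.52 pos [551.5 255.   92.4] rot [3.141 0.    2.876] ft [-1.44 -1.34 -0.23] mom [-0.212  0.412  0.016] open 0.589 grip 30.0
shift [-0.002 -0.005 -0.03 ] turn 0
```

The scale carries the whole weight. I'll release it a little first and check.

move_arm(moves=[0,0,0,0,0,0,0,0,0,0,0,0,0,0,0,0], claw=66)

```text
t: 24.02
eef_pos: [551.5, 255.0, 92.4]
tcp_rot: [3.141, 0.0, 2.876]
ft_force: [-0.2, -0.3, -0.2]
opening: 0.693
grip_force: 0.0
```

```bash
python3 - <<'E'
from h import *
import cv2
to(551.6,254.2,97)
im=viewer.read_camera('side')
cv2.imwrite('pics/s6.png',cv2.resize(im[80:300,130:430,::-1],None,fx=2.5,fy=2.5,interpolation=cv2.INTER_CUBIC))
E
```

```text
t 24.02 pos [551.5 255.   92.4] rot [3.141 0.    2.876] ft [-0.17 -0.27 -0.18] mom [-0.007  0.006  0.007] open 0.693 grip 0.0
shift [-0.002 -0.005 -0.031] turn 0
```

View pics/s6.png

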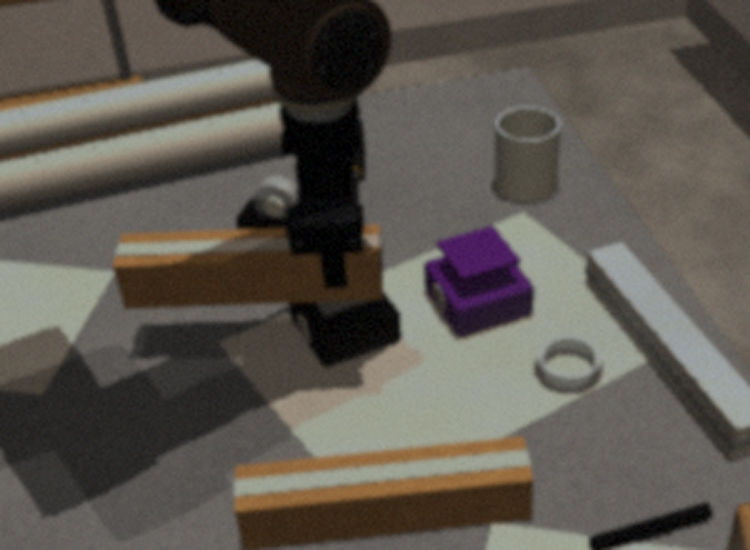

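The carton rests level on the plate with no grip force, clear of the dispenser and the purple scale. I'll open fully and go straight up.

move_arm(moves=[0,0,0,0,0,0,0,0,0,0,0,0,0,0,0,0,0,0,-0.1,0,0,0,-0.2,0,0,0,-0.25,0,0,0,-0.25,0,0,0,-0.1,0,0,0,0,0], claw=95)

```text
t: 25.32
eef_pos: [551.5, 255.0, 228.2]
tcp_rot: [3.141, 0.001, 2.876]
ft_force: [0.2, -0.8, 0.2]
opening: 1.003
grip_force: 0.0
```

```bash
python3 - <<'E'
from h import *
import cv2
to(551.6,254.2,97)
im=viewer.read_camera('side')
cv2.imwrite('pics/s7.png',cv2.resize(im[80:300,130:430,::-1],None,fx=2.5,fy=2.5,interpolation=cv2.INTER_CUBIC))
E
```

```text
t 25.32 pos [551.5 255.  228.2] rot [3.141e+00 1.000e-03 2.876e+00] ft [ 0.21 -0.79  0.17] mom [ 0.009 -0.019 -0.025] open 1.003 grip 0.0
shift [-0.001 -0.006  0.874] turn 0
```

View pics/s7.png

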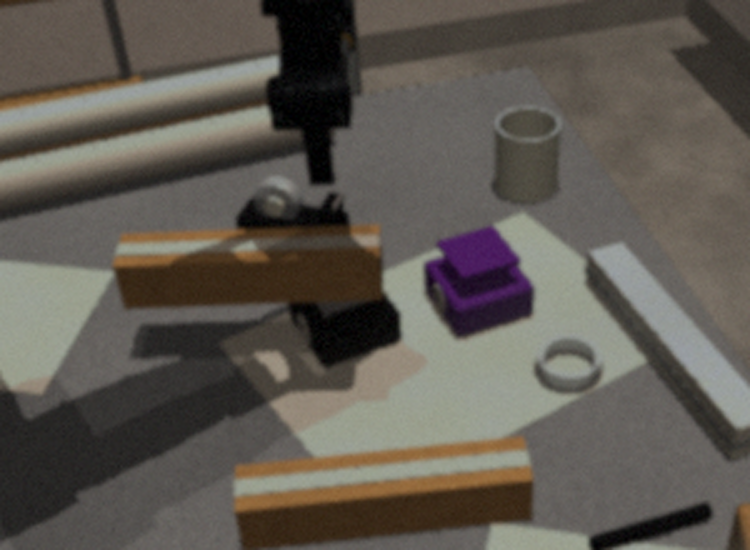

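The carton rests level on the plate by itself, unchanged after the release, and the gripper is clear.

```bash
python3 -c "
from cell import order
print(order.job_done())"
```

```text
the job is handed in; nothing more can be done
None
```

The full carton (the right-hand one in the top view, about 7.7 N, balance point about 87 mm from its middle towards the far end) rests level on the scale's plate, the empty one lies flat on the table, and the job was handed in at about 25 s; no verdict was returned.

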